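# Probe the marked spot on a located sensor backplate

## Robot

A 6-joint arm with a two-finger parallel gripper is mounted at the origin on a cart in front of the work surface, level with it; the furniture and walls round the work are solid. World frame = base frame: x ahead of the robot, y to its left, z up, the work surface at z = 0. Lengths are in mm, angles in rad, forces in N, time in s.
With the tool pointing down it reaches from about 300 to 775 mm from the base axis. Payload 14.6 kg.
Tool frame: the origin (TCP) lies between the finger pads; the fingertips stand ahead of it and the grasp point (between the pads) lies 11 mm behind it (manip.finger_overhang is the z of the fingertips in the tool frame, in mm); z points along the fingers, y is the line along which they close (so a half turn about z gives the same grasp; the last joint's range is limited). The gripper opens to 94 mm and grips with 3 to 60 N. Pads are 16 mm wide; open, the fingers measure 119 mm over their backs; the gripper's body (75 mm by 177 mm) begins 78 mm behind the grasp point.
Start: joints at [-1.277, 0.3, 1.521, -0, 1.321, -0.067], TCP at [194.155, -514.581, 213.446] pointing down, gripper open.
Joint ranges: [-3.03, 3.03], [-0.79, 2.21], [0.23, 2.52], [-1.04, 4.18], [0, 3.07], [-2.55, 2.55]. Speed limits (rad/s): [2.22, 2.22, 2.57, 3.14, 3.14, 3.14].

## Interface

Orientations are given as [roll, pitch, yaw] about the fixed x, y, z axes, in that order (R = Rz(yaw) Ry(pitch) Rx(roll)).
In Python, from cell import manip gives the robot as it stands.
- The arm moves only by the tool jog_arm, never from a script. Its argument "series" is a list of rows, each a list of 7 numbers: the shift along the world's x, y, z as a fraction of full scale, then the turn, a rotation vector about the world's x, y, z as a fraction of full scale, then the closure, from 0 (fully open) to 1 (shut). In form: [[dx, dy, dz, wx, wy, wz, fingers], ...]. A call has 1 to 8 rows; each row is the pose to reach, as a shift and turn from the pose commanded when the call began; what a row does not reach only later rows make up. Full scale, the value 1, is 120 mm for a shift and 90 degrees for a turn. A row lasts 1/12 s, in which the tool goes at most 41.7 mm and 7.16 degrees, less where a joint would pass 70% of its speed; a pose out of reach is approached as far as the arm can. A call with a number of a shift or a turn outside -1 to 1 is refused whole. A call with a gripper value outside its range is refused whole. The fingers move at their own pace and stop on an object; "grip_force" is the grip in N (left out, the last holds). Time passes only in rows, so rows that repeat a pose let the fingers close. It gives the time, the measured TCP pose, the force, the opening and the grip force at its end, in the units of the state.
- manip.read_state(): the state, without advancing time (a new reading comes with each control period).
- manip.camera(name): name is "scene" or "top" or "wrist"; returns a dict with "frame" (420x560x3 uint8, red, green, blue), "vfov" (degrees; the focal length in pixels is half the picture's height over the tangent of half this angle, whatever the lens; pixels are square), "cx", "cy" (the principal point, pixels), "k1" (the pictures are not rectified: a ray, as slopes to the right and down, at radius r is drawn at 1 + k1 r^2 times it, then the intrinsics apply), "R" (3x3) and "t" (3): a world point X has camera coordinates R X + t; the wrist camera has in their place "hand_eye" (4x4, takes a point from camera to tool coordinates, whose origin is the TCP and whose axes are the flange's). Camera axes: x right, y down, z forward; pixel columns grow to the right and rows downward; lengths in mm; the calibration is good to about 2 mm. A picture is of the moment at which its call begins: read the wrist's pose just before it. There is no depth.
- manip.sign_off(): hands the job in; it is judged then, once.
The state is a dict: "clock": time; "joints": joint angles; "qd": joint speeds; "effort": joint torques, N m; "eef_pos": TCP position; "eef_rot": TCP orientation; "wrist_force": force on the tool from outside, world axes, zero at the start; "moment": the same for the moment, N m; "finger_gap": finger opening in mm; "finger_force": force on a finger pad.
Only numpy, scipy, OpenCV 4.12 (cv2) and the standard library are available. Lean on these libraries where they do the work, as an engineer would, in place of code of your own. Each camera call takes 0.05 s, during which the arm holds its last target. There are 200 camera calls.

## Task

Lower the orange printed backplate over the two dowel pins of the dark steel fixture plate (big hole on the thick pin) until it rests flush, and let go of it. Then lift the tracked touch probe out of its dock and finish holding it still, square to the slanted seat, with the stylus tip on the white centre of the round target and the stylus gently pushed in about half of its 8 mm travel, never to its stop. Do not drop the plate or disturb the can, the spray bottle and the plaster knob; the program ends while still holding the probe there.

Things in the scene. Friction and masses are not known exactly. Their poses are not given: they have to be found in the camera images.
- backplate: Loose orange printed plate, 124 x 80 x 10 mm (its x, y, z), about 0.22 kg, flat on the table, boss up; origin: centre of the underside, z up. Holes at x = -46 and +46 mm, y = 0. Boss 30 mm wide, flat sides facing +-y, spanning x = -19 to +29 mm, 35 to 49 mm above the underside. Its top is a flat slanted seat. Ribs 3.5 mm high along the edges y = +-37.5 mm.
- plate_grip (a point): Good grip point inside the backplate's boss: x = +4, y = 0, z = 33 mm of the plate (fingertips then clear the plate by 4 mm); close the fingers along the plate's y, 30 mm wide. The axes are the plate's.
- thick_hole (a point): Centre of the backplate's big hole (14 mm), at the underside: x = -46 mm of the plate.
- thin_hole (a point): Centre of the backplate's small hole (10 mm), at the underside: x = +46 mm of the plate.
- mark (a point): Centre of the round target (black ring 15 mm across, white centre 7.6 mm) on the slanted seat (40 x 30 mm): x = 0, y = 0, z = 42 mm of the plate. Its z axis is the seat's outward normal, (-0.342, 0, 0.940) in the plate's axes: 20 degrees from vertical, leaning to the plate's -x end. Its axis y is the plate's y.
- fixture: Fixed dark steel base 154 x 110 x 16 mm (x, y, z), origin at the centre of its underside on the table. Two steel pins stand 20 mm above its top face, at y = 0: 12 mm thick at x = -46 mm, 8 mm at x = +46 mm; their top 5 mm taper by 2.5 mm a side. The seated backplate's frame is the fixture's, 16 mm higher; the pins then stand 10 mm out of the plate.
- thick_pin (a point): Foot of the fixture's thick (12 mm) pin, at the height of the fixture's top face.
- thin_pin (a point): Foot of the fixture's thin (8 mm) pin, at the height of the fixture's top face.
- dock: Fixed probe dock: round dark base 100 mm across, 12 mm high, with an upright grey tube, 38 mm outside, 30 mm bore, rim 90 mm above the table. Origin at the centre of the underside. Dock and backplate may stand on either side of the fixture.
- probe: Loose touch probe, 0.2 kg, standing tip down in the dock, its collar (42 mm) on the rim; pull it straight up 80 mm to free it. Origin on its axis under the collar; z points from the tip up the handle. Four arms with white balls reach 57 mm out between its x and y axes, z = 11 to 25 mm. Above: square grip 26 x 26 mm, sides facing +-x, +-y, z = 30 to 82 mm; top at 84 mm. Nose 24 mm across.
- probe_grip (a point): Good grip point on the probe's axis: z = 58 mm of the probe, 128 mm from the tip; fingers close along the probe's x or y, 26 mm wide.
- stylus_tip (a point): Lowest point of the red ball (6.4 mm across) at the end of the probe's white stylus, on the probe's axis, 70 mm below the probe's origin while the stylus is out.
- stylus (a joint): How far the probe's sprung stylus is pushed in along the probe's axis, m: 0 out, 0.008 at its stop. The spring pushes with 1.2 N at 0 and 0.3 N more per mm (2.4 N at half travel).
- developer_can: Bystander: white can with a violet band, 66 mm across, 203 mm tall; origin under its centre.
- spray_bottle: Bystander: white trigger spray bottle, 83 x 66 x 199 mm; origin under its centre.
- plaster_knob: Bystander: white faceted plaster knob, 41 x 45 x 25 mm; origin under its centre.

How it is judged (in metres and radians):
On the way, in this order (a step that is already met when the one before it is completed fails the run):
1. the backplate sits flush on the fixture over both pins and the robot has let go of it (horizontal distance between thick_hole and thick_pin below 0.003 m and horizontal distance between thin_hole and thin_pin below 0.003 m and z of backplate in the frame of fixture between 0.0145 and 0.0175 m and angle between backplate's own z axis and vertical below 0.03 rad and contact force between backplate and the fingers below 0.1 N and linear speed of backplate below 0.01 m/s), for 0.3 s.
2. the probe is held by the fingers, out of its dock (contact force between probe and the fingers above 2 N and contact force between probe and dock below 0.05 N and (height (world z) of stylus_tip above 0.092 m or horizontal distance between probe and dock above 0.05 m)), for 0.1 s.
At the end, for the whole second after the job is handed in: Plate flush on the fixture (within 1.5 mm, holes within 3 mm of their pins), not touched by the fingers; probe held still, clear of dock and fixture: tip within 5 mm of the target centre, axis within 8 degrees of the seat normal, stylus in 1.5 to 6.5 mm, 0.8 to 6 N on the plate (horizontal distance between thick_hole and thick_pin below 0.003 m and horizontal distance between thin_hole and thin_pin below 0.003 m and z of backplate in the frame of fixture between 0.0145 and 0.0175 m and angle between backplate's own z axis and vertical below 0.03 rad and distance between stylus_tip and mark below 0.005 m and angle between the z axis of probe and the z axis of mark, either way round below 0.14 rad and value of joint stylus between 0.0015 and 0.0065 m and contact force between probe and backplate between 0.8 and 6 N and contact force between probe and the fingers above 2 N and contact force between probe and dock below 0.05 N and contact force between probe and fixture below 0.05 N and contact force between backplate and the fingers below 0.1 N and linear speed of probe below 0.01 m/s); the arm keeps its last pose, push and grip.
It fails at once if the stylus is driven to its stop (value of joint stylus above 0.0076 m).
It fails at once if the backplate is dropped or thrown (contact force between backplate and the fingers below 0.1 N and linear speed of backplate above 0.3 m/s).
It fails at once if a bystander is pushed more than 20 mm (distance of any of developer_can, spray_bottle, plaster_knob from where it was at the start of the episode above 0.02 m).
It also fails if it takes over 58 s, if anything falls off the work surface, if the arm or the gripper's body presses on something with over 40 N, if the wrist force passes 120 N, or if a joint passes its speed limit or range.

## Working session

There is one attempt and no reset: what is moved stays moved. The work goes in short steps, Python scripts to look and compute and a tool call to move; the robot and the scene stay as the last step left them, time stands still between calls to the robot, and variables do not carry over. Pictures are saved under pics/ and viewed, at most 12 in all, crops included, and the job is handed in when it is done.

Besides the shell and the picture viewer there is one more tool, called after "Call:" as name(argument=value, ...), one argument or row to a line, values as JSON. jog_arm: Moves the arm, as the interface text tells. Its arguments: {"type":"object","properties":{"series":{"type":"array"},"grip_force":{"type":"number"}},"required":["series"]}

```bash
mkdir -p pics; ls
cat > h.py <<'E'
import numpy as np, cv2, sys
from cell import manip
from scipy.spatial.transform import Rotation as Ro
def ext(c,st=None):
    "camera centre and camera->world rotation"
    if 'R' in c and c['R'] is not None and 'hand_eye' not in c:
        R=np.array(c['R']);t=np.array(c['t']);return -R.T@t,R.T
    H=np.array(c['hand_eye']);Rt=Ro.from_euler('xyz',st['eef_rot']).as_matrix()
    return np.array(st['eef_pos'])+Rt@H[:3,3],Rt@H[:3,:3]
def ray(c,uv,st=None):
    h,w=c['frame'].shape[:2];f=h/2/np.tan(np.radians(c['vfov'])/2)
    d=np.array([(uv[0]-c['cx'])/f,(uv[1]-c['cy'])/f]);s=d.copy()
    for _ in range(20): s=d/(1+c['k1']*(s@s))
    C,R=ext(c,st);v=R@np.r_[s,1];return C,v/np.linalg.norm(v)
def onz(c,uv,z,st=None):
    C,v=ray(c,uv,st);return C+v*(z-C[2])/v[2]
def proj(c,X,st=None):
    h,w=c['frame'].shape[:2];f=h/2/np.tan(np.radians(c['vfov'])/2)
    C,R=ext(c,st);p=R.T@(np.array(X)-C);s=p[:2]/p[2];s=s*(1+c['k1']*(s@s));return s*f+[c['cx'],c['cy']]
def snap(n,name):
    st=manip.read_state();c=manip.camera(n);cv2.imwrite(f'pics/{name}.png',cv2.cvtColor(c['frame'],cv2.COLOR_RGB2BGR));return c,st
E
python3 - <<'E'
from h import *
for n in('scene','top','wrist'):
    c,st=snap(n,n+'0'); print(n,c['vfov'],c['cx'],c['cy'],c['k1'],ext(c,st)[0])
print(st, manip.finger_overhang)
a=cv2.imread('pics/scene0.png');b=cv2.imread('pics/top0.png')
E
```

```text
pics
scene 45.42462724362213 278.5579901282192 211.47649577536342 -0.1151414577711796 [-99.05481656 668.93182452 828.60070881]
top 55.9301261808165 277.1935296974837 208.45041961568577 -0.020808806468612096 [418.39134885  -2.46772065 961.34617797]
wrist 62.39899229579399 275.8295457018072 215.68553550184888 -0.0716865531961734 [ 274.01300415 -485.80246672  383.84106726]
{'clock': 0.1, 'joints': array([-1.27658470e+00,  3.00423107e-01,  1.52153552e+00,  1.40056428e-05,
        1.32068504e+00, -6.65898263e-02]), 'qd': array([ 0.00080688, -0.00205528,  0.00032691, -0.00189354, -0.00139182,
        0.00134421]), 'effort': array([ 2.95298989e-03, -5.32640648e+01, -3.53281438e+01,  7.10438169e-02,
        2.34705757e-02, -6.71090243e-05]), 'eef_pos': array([ 194.10213097, -514.36445644,  212.93191956]), 'eef_rot': array([-3.14054487e+00, -8.34712542e-05,  3.60797934e-01]), 'wrist_force': array([-0.91356284,  0.96017015,  0.9961092 ]), 'moment': array([-0.04745781,  0.00076001, -0.02404171]), 'finger_force': 0.0, 'finger_gap': 93.60767097383258} 8.0
```

View pics/top0.png

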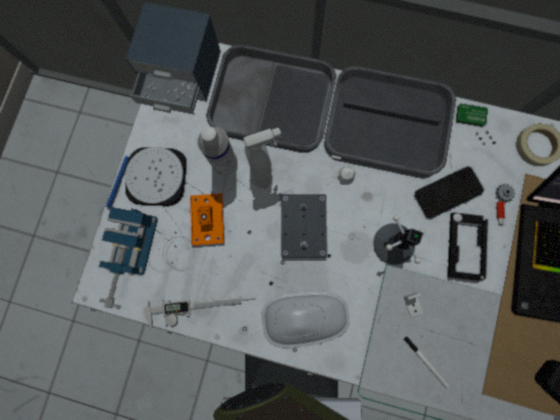

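View pics/scene0.png

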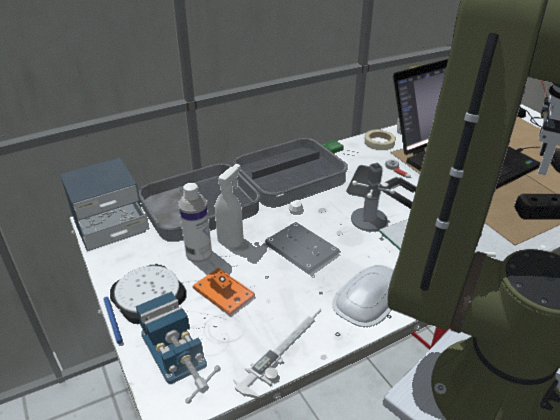

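The top view shows the orange plate at about (207,220), the fixture at (304,227), the dock with the probe at (393,243), the can at (213,145), the bottle at (258,155) and the knob at (346,174). The scene view agrees with this. Next I'll measure them.

Run:
```python
from h import *
c,st=snap('top','top1');s,_=snap('scene','sc1')
im=c['frame'];hsv=cv2.cvtColor(im,cv2.COLOR_RGB2HSV)
m=cv2.inRange(hsv,(5,150,90),(22,255,255))
for n,m,z in(('plate',m,10),('fix',cv2.inRange(hsv,(0,0,20),(180,90,105)),16)):
    m[:, 450:]=0
    cs,_=cv2.findContours(m,0,1)
    for k in cs:
        a=cv2.contourArea(k);(x,y),_,_=cv2.minAreaRect(k)
        if a<800 or not(180<x<420 and 180<y<270): continue
        r=cv2.minAreaRect(k);P=np.array([onz(c,p,z)[:2] for p in cv2.boxPoints(r)])
        print(n,a,r,'\n',P.round(1),'ctr',P.mean(0).round(1),'sides',np.linalg.norm(np.diff(P,axis=0),axis=1).round(1))
        e=P[1]-P[0];print(np.degrees(np.arctan2(e[1],e[0])))
for uv,z in(((304,205),36),((304,249),36),((347,174),12),((213,140),203),((258,185),0),((393,243),12)): print(uv,onz(c,uv,z).round(1))
A=cv2.resize(cv2.cvtColor(im,4)[190:260,180:340],None,fx=5,fy=5,interpolation=2)
B=cv2.resize(cv2.cvtColor(im,4)[200:280,350:440],None,fx=4,fy=4,interpolation=2)
o=np.zeros((600,800,3),np.uint8);o[:350]=A[:350,:800];
o=np.zeros((600,800,3),np.uint8);o[:280,:640]=cv2.resize(A,(640,280));o[280:600,:360]=B
cv2.imwrite('pics/crop1.png',o)
```

```text
plate 1425.0 ((206.7185516357422, 219.30825805664062), (50.17546463012695, 31.921585083007812), 87.39744567871094) 
 [[627.1 247.2]
 [630.1 167.6]
 [505.9 159. ]
 [502.6 236.7]] ctr [566.4 202.6] sides [ 79.7 124.5  77.8]
-87.82192347189996
fix 1462.0 ((394.85498046875, 245.1669464111328), (44.76093673706055, 43.2825927734375), 19.17900848388672) 
 [[ 469.6 -181.7]
 [ 567.1 -219.6]
 [ 531.  -318.2]
 [ 435.  -278.9]] ctr [ 500.7 -249.6] sides [104.6 104.9 103.8]
-21.24519519782589
fix 81814.5 ((224.5, 209.5), (419.0, 449.0), 90.0) 
 [[1192.2  810. ]
 [1153.9 -430.4]
 [ 115.9 -349.5]
 [ 102.2  668.1]] ctr [641.  174.5] sides [1241.  1041.2 1017.7]
-91.76472324532027
(304, 205) [594.8 -35.   36. ]
(304, 249) [490.4 -33.7  36. ]
(347, 174) [ 676.5 -142.7   12. ]
(213, 140) [698.4 153.3 203. ]
(258, 185) [653.4  78.1   0. ]
(393, 243) [ 505.7 -246.6   12. ]
```

View pics/crop1.png

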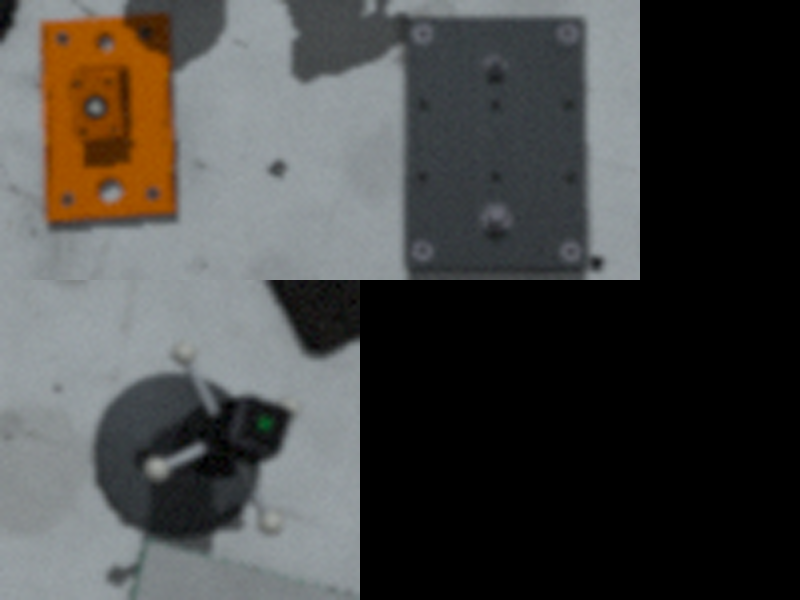

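The big hole and thick pin are both at the robot-side (−x) ends. The plate is near (566,203), yawed about 3–4°. I'll move the arm over there with the wrist turned so its camera sits on the robot side.

Call:
jog_arm(
  series=[
    [0.5,0.92,0.5,0,0,0.3,0],
    [0.5,0.92,0.5,0,0,0.3,0],
    [0.5,0.92,0.5,0,0,0.3,0],
    [0.5,0.92,0.5,0,0,0.3,0],
    [0.5,0.92,0.5,0,0,0.3,0],
  ],
)

```text
clock: 0.67
eef_pos: [255.6, -402.7, 275.6]
eef_rot: [3.138, 0.001, 0.84]
wrist_force: [-0.1, 0.2, -0.1]
finger_gap: 94.4
finger_force: 0.0
```

Call:
jog_arm(
  series=[
    [0.5,0.92,0,0,0,0.3,0],
    [0.5,0.92,0,0,0,0.3,0],
    [0.5,0.92,0,0,0,0.3,0],
    [0.5,0.92,0,0,0,0.3,0],
    [0.5,0.92,0,0,0,0.3,0],
  ],
)

```text
clock: 1.08
eef_pos: [314.7, -293.0, 273.1]
eef_rot: [-3.141, -0.0, 1.308]
wrist_force: [0.4, -0.9, 0.4]
finger_gap: 93.7
finger_force: 0.0
```

Call:
jog_arm(
  series=[
    [0.5,0.92,0,0,0,0.3,0],
    [0.5,0.92,0,0,0,0.3,0],
    [0.5,0.92,0,0,0,0.3,0],
    [0.5,0.92,0,0,0,0.3,0],
    [0.5,0.92,0,0,0,0.3,0],
  ],
)

```text
clock: 1.5
eef_pos: [374.7, -183.2, 273.0]
eef_rot: [-3.141, -0.0, 1.776]
wrist_force: [-0.1, -0.2, -0.4]
finger_gap: 94.2
finger_force: 0.0
```

Call:
jog_arm(
  series=[
    [0.5,0.92,0,0,0,0.3,0],
    [0.5,0.92,0,0,0,0.3,0],
    [0.5,0.92,0,0,0,0.3,0],
    [0.5,0.92,0,0,0,0.3,0],
    [0.5,0.92,0,0,0,0.3,0],
  ],
)

```text
clock: 1.92
eef_pos: [434.6, -73.4, 272.8]
eef_rot: [-3.141, -0.001, 2.244]
wrist_force: [-0.4, 0.1, 0.2]
finger_gap: 93.7
finger_force: 0.0
```

Call:
jog_arm(
  series=[
    [0.5,0.92,0,0,0,0.3,0],
    [0.5,0.92,0,0,0,0.3,0],
    [0.5,0.92,0,0,0,0.3,0],
    [0.5,0.92,0,0,0,0.3,0],
    [0.5,0.92,0,0,0,0.3,0],
  ],
)

```text
clock: 2.33
eef_pos: [494.7, 36.2, 272.6]
eef_rot: [-3.141, -0.001, 2.713]
wrist_force: [0.9, -0.1, 1.8]
finger_gap: 94.0
finger_force: 0.0
```

Call:
jog_arm(
  series=[
    [0.5,0.92,-0.3,0,0,0.3,0],
    [0.5,0.92,-0.3,0,0,0.3,0],
    [0.5,0.92,-0.3,0,0,0.3,0],
    [0.5,0.92,-0.3,0,0,0.3,0],
    [0.5,0.92,-0.3,0,0,0.3,0],
    [0.5,0.92,-0.3,0,0,0.3,0],
  ],
)

```text
clock: 2.83
eef_pos: [554.4, 145.3, 237.3]
eef_rot: [-3.141, -0.001, -3.106]
wrist_force: [-0.2, -0.5, 0.3]
finger_gap: 93.8
finger_force: 0.0
```

Run:
```python
from h import *
c,st=snap('wrist','w1'); print(st['clock'],st['eef_pos'],st['eef_rot'],st['wrist_force'])
np.savez('w1.npz',**{k:v for k,v in c.items()},pos=st['eef_pos'],rot=st['eef_rot'])
```

```text
2.8333 [554.39802109 145.28211844 237.27636857] [-3.14108546e+00 -6.02371921e-04 -3.10647219e+00] [-0.22431166 -0.50842679  0.33301346]
```

View pics/w1.png

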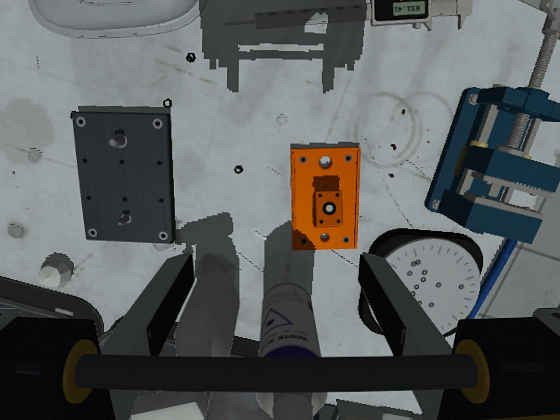

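The wrist view shows the fixture at x 72–176, y 108–243 px, with the thick pin near (118,143) and the thin one near (125,217). The plate is at 291–358, 144–249, with its big hole at (326,162), small hole at (324,238) and target at (328,209). Everything reads clearly, so I'll measure from this picture.

```bash
cat > meas.py <<'E'
from h import *
c=dict(np.load('w1.npz'));st={'eef_pos':c['pos'],'eef_rot':c['rot']};c={k:(v.item() if v.ndim==0 else v) for k,v in c.items()}
for n in c:
    pass
c.pop('R',None)
hsv=cv2.cvtColor(c['frame'],cv2.COLOR_RGB2HSV)
m=cv2.inRange(hsv,(4,140,40),(24,255,255));m[:, :270]=0;m[:,380:]=0;m[270:]=0
def rect(m,z,amin=2000):
    k=max(cv2.findContours(m,0,1)[0],key=cv2.contourArea)
    q=cv2.minAreaRect(k);P=np.array([onz(c,p,z,st)[:2] for p in cv2.boxPoints(q)])
    print(cv2.contourArea(k),cv2.boxPoints(q).round(1).tolist())
    return P
def show(P):
    L=np.linalg.norm(P-np.roll(P,-1,0),axis=1);i=0 if L[0]>L[1] else 1
    e=P[(i+1)%4]-P[i];e2=P[(i+2)%4]-P[(i+3)%4];e=e+e2; e=e*np.sign(e[0])
    print('ctr',P.mean(0).round(1),'sides',L.round(1),'yaw',np.degrees(np.arctan2(e[1],e[0])).round(2))
show(rect(cv2.morphologyEx(m,cv2.MORPH_CLOSE,np.ones((9,9))),10))
# holes: non-orange blobs inside
cs,_=cv2.findContours(255-m,1,2)
H=[]
for k in cs:
    a=cv2.contourArea(k);(x,y),r=cv2.minEnclosingCircle(k)
    if 25<a<600 and 285<x<360: print('hole',a,x,y,r,onz(c,(x,y),10,st).round(1))
f=cv2.inRange(hsv,(0,0,0),(180,120,95));f[:, :60]=0;f[:,195:]=0;f[:95]=0;f[260:]=0
f=cv2.morphologyEx(f,cv2.MORPH_OPEN,np.ones((5,5)))
show(rect(cv2.morphologyEx(f,cv2.MORPH_CLOSE,np.ones((9,9))),16))
a=cv2.resize(cv2.cvtColor(c['frame'],4)[95:255,60:190],None,fx=3.7,fy=3.7,interpolation=2);b=cv2.resize(cv2.cvtColor(c['frame'],4)[130:260,280:370],None,fx=3.5,fy=3.5,interpolation=2)
o=np.zeros((600,800,3),np.uint8);o[:a.shape[0],:a.shape[1]]=a;o[:b.shape[0],482:482+b.shape[1]]=b;cv2.imwrite('pics/crop2.png',o)
E
python3 meas.py
```

```text
6697.0 [[291.0, 147.0], [360.0, 147.0], [360.0, 250.0], [291.0, 250.0]]
ctr [570.  203.4] sides [ 78.7 126.6  85.8 125.9] yaw 4.41
hole 110.5 328.9791564941406 207.9583282470703 6.357692241668701 [578.7 208.   10. ]
hole 82.0 324.625 161.375 5.876429557800293 [523.5 198.6  10. ]
hole 30.0 302.5 159.0 3.5000998973846436 [521.7 173.   10. ]
hole 32.5 348.0 158.0 3.6056511402130127 [518.5 225.2  10. ]
12992.5 [[69.69999694824219, 107.0999984741211], [178.6999969482422, 94.0999984741211], [198.3000030517578, 257.70001220703125], [89.30000305175781, 270.70001220703125]]
ctr [560.8 -23.4] sides [125.3 192.  143.4 200. ] yaw 2.34
```

View pics/crop2.png

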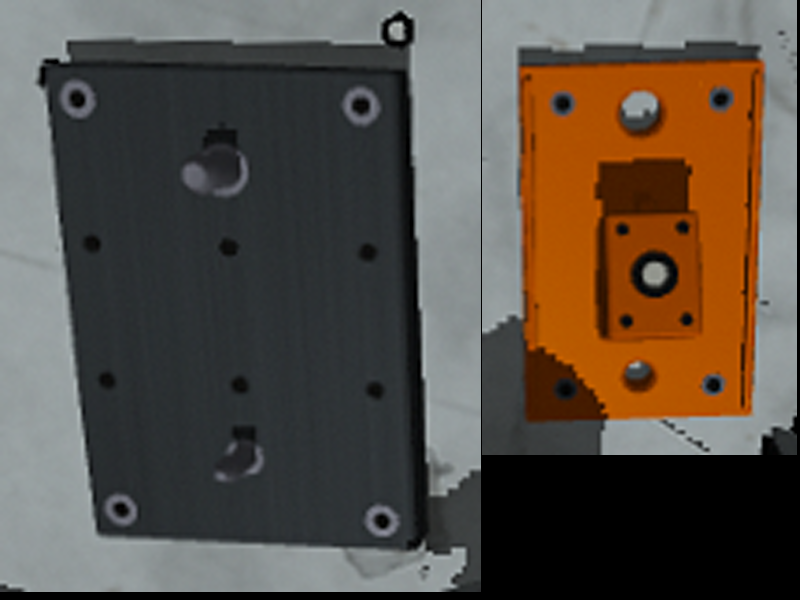

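The enlarged crop shows four screws at the corners of the fixture and four corner holes on the plate. I'll use these together with the outline corners.

```bash
cat > m2.py <<'E'
from meas import *
print('---')
def fit(n,px,model,z):
    P=np.array([onz(c,p,z,st)[:2] for p in px]);M=np.array(model,float)
    a,b=M-M.mean(0),P-P.mean(0)
    th=np.arctan2((a[:,0]*b[:,1]-a[:,1]*b[:,0]).sum(),(a*b).sum());R=np.array([[np.cos(th),-np.sin(th)],[np.sin(th),np.cos(th)]])
    t=P.mean(0)-R@M.mean(0);print(n,'ctr',t.round(1),'yaw',np.degrees(th).round(2),'res',(P-M@R.T-t).round(1).tolist());return P
F=lambda l:[(60+x/3.7,95+y/3.7) for x,y in l]
G=lambda l:[(280+(x-482)/3.5,130+y/3.5) for x,y in l]
cor=lambda a,b:[(-a,-b),(-a,b),(a,-b),(a,b)]
P=fit('fix corners',F([(46,63),(408,70),(97,534),(422,548)]),cor(77,55),16)
print(P.round(1))
S=np.array([onz(c,p,16,st)[:2] for p in F([(77,99),(361,106),(121,510),(382,521)])]);d=[np.linalg.norm(S[2]-S[0]),np.linalg.norm(S[3]-S[1]),np.linalg.norm(S[1]-S[0]),np.linalg.norm(S[3]-S[2])];print(d)
fit('fix screws',F([(77,99),(361,106),(121,510),(382,521)]),cor((d[0]+d[1])/4,(d[2]+d[3])/4),16)
fit('pins foot',F([(222,172),(243,458)]),[(-46,0),(46,0)],16)
fit('plate corners(top)',G([(519,66),(762,61),(528,420),(749,412)]),cor(62,40),10)
fit('holes',G([(640,111),(637,374)]),[(-46,0),(46,0)],10)
S=np.array([onz(c,p,10,st)[:2] for p in G([(563,103),(720,98),(566,389),(712,384)])]);d=[np.linalg.norm(S[2]-S[0]),np.linalg.norm(S[3]-S[1]),np.linalg.norm(S[1]-S[0]),np.linalg.norm(S[3]-S[2])];print(d)
fit('plate screws',G([(563,103),(720,98),(566,389),(712,384)]),cor((d[0]+d[1])/4,(d[2]+d[3])/4),10)
print('mark',onz(c,G([(655,272)])[0],42,st))
t,_=snap('top','top2')
for X in ([570,203,10],):print(proj(t,X))
fitc=[onz(t,(180+x/4,190+y/4),16)[:2] for x,y in [(406,268),(586,268),(406,18),(585,18)]];print('fix top',np.mean(fitc,0),np.array(fitc).round(1).tolist())
print('holes top',[onz(t,(180+x/4,190+y/4),10).round(1).tolist() for x,y in [(110,190),(105,42)]])
E
python3 m2.py | sed '1,/---/d'
```

```text
fix corners ctr [552.2 -32.1] yaw -0.55 res [[1.4, -0.5], [0.6, 1.1], [-0.7, -0.5], [-1.4, -0.1]]
[[476.1 -86.9]
 [476.3  24.7]
 [628.  -88.3]
 [628.4  22.1]]
[np.float64(132.42183394512728), np.float64(132.24765389082785), np.float64(88.16287822331788), np.float64(88.16393249063144)]
fix screws ctr [553.1 -34.4] yaw -0.29 res [[-0.0, 0.0], [0.0, 0.0], [0.1, -0.0], [-0.1, -0.0]]
pins foot ctr [553.6 -34.8] yaw -0.71 res [[0.2, -0.0], [-0.2, 0.0]]
plate corners(top) ctr [569.9 202.7] yaw 3.99 res [[-0.1, 0.3], [0.7, -0.4], [-0.2, 0.9], [-0.4, -0.8]]
holes ctr [569.7 202.3] yaw 3.73 res [[0.0, 0.0], [-0.0, -0.0]]
[np.float64(100.10353463444284), np.float64(100.09614329590872), np.float64(51.55594527723252), np.float64(51.3554381549341)]
plate screws ctr [570.3 202.9] yaw 3.95 res [[0.1, -0.0], [-0.1, 0.1], [0.1, 0.0], [-0.1, -0.1]]
mark [569.70741684 203.12325162  42.        ]
[206.57067347 217.58448126]
fix top [548.8539813  -34.81640283] [[473.1, 19.3], [472.8, -87.3], [625.1, 18.9], [624.3, -90.1]]
holes top [[521.0, 199.2, 10.0], [612.8, 205.2, 10.0]]
```

The estimates agree: plate centre (570.2,202.8), yaw 3.95°; fixture (553.1,−34.4), yaw about −0.4°. The hole and screw spacings match their given sizes to within 0.3 mm. Now I'll descend and grip the boss.

Call:
jog_arm(
  series=[
    [0.165,0.48,-0.3,0,0,0.0215,0],
    [0.165,0.48,-0.6,0,0,0.0215,0],
    [0.165,0.48,-0.9,0,0,0.0215,0],
    [0.165,0.48,-0.9,0,0,0.0215,0],
    [0.165,0.48,-0.9,0,0,0.0215,0],
  ],
)

```text
clock: 3.35
eef_pos: [573.0, 203.9, 127.9]
eef_rot: [-3.141, -0.004, -3.065]
wrist_force: [0.3, -0.5, 0.6]
finger_gap: 94.3
finger_force: 0.0
```

Call:
jog_arm(
  series=[
    [0,0,-0.2,0,0,0,0],
    [0,0,-0.4,0,0,0,0],
    [0,0,-0.6,0,0,0,0],
    [0,0,-0.75,0,0,0,0],
    [0,0,-0.85,0,0,0,0],
    [0,0,-0.87,0,0,0,0],
    [0,0,-0.87,0,0,0,0],
  ],
)

```text
clock: 3.93
eef_pos: [574.8, 204.9, 26.6]
eef_rot: [3.141, 0.002, -3.063]
wrist_force: [0.4, -0.4, 0.2]
finger_gap: 94.3
finger_force: 0.0
```

Call:
jog_arm(
  series=[
    [-0.005,-0.015,-0.03,0,0,-0.006,0],
    [-0.005,-0.015,-0.03,0,0,-0.006,0],
    [-0.005,-0.015,-0.03,0,0,-0.006,0.4],
    [-0.005,-0.015,-0.03,0,0,-0.006,0.8],
    [-0.005,-0.015,-0.03,0,0,-0.006,1],
    [-0.005,-0.015,-0.03,0,0,-0.006,1],
    [-0.005,-0.015,-0.03,0,0,-0.006,1],
    [-0.005,-0.015,-0.03,0,0,-0.006,1],
  ],
  grip_force=25,
)

```text
clock: 4.6
eef_pos: [573.4, 203.7, 21.5]
eef_rot: [-3.142, 0.0, -3.071]
wrist_force: [0.3, -0.3, 0.8]
finger_gap: 57.5
finger_force: 0.0
```

Call:
jog_arm(
  series=[
    [0,0,0,0,0,0,1],
    [0,0,0,0,0,0,1],
    [0,0,0,0,0,0,1],
    [0,0,0,0,0,0,1],
    [0,0,0,0,0,0,1],
    [0,0,0,0,0,0,1],
  ],
)

```text
clock: 5.1
eef_pos: [573.3, 203.6, 21.4]
eef_rot: [3.142, -0.0, -3.071]
wrist_force: [0.3, 1.1, -1.2]
finger_gap: 29.7
finger_force: 25.0
```

Gripped at 29.7 mm (the boss is 30 mm wide). Now I'll lift it and carry it over the fixture.

Call:
jog_arm(
  series=[
    [0,0,0.1,0,0,0,1],
    [0,0,0.3,0,0,0,1],
    [0,0,0.5,0,0,0,1],
    [0,0,0.7,0,0,0,1],
    [0,0,0.8,0,0,0,1],
    [0,0,0.8,0,0,0,1],
  ],
)

```text
clock: 5.6
eef_pos: [574.5, 203.9, 120.7]
eef_rot: [3.141, 0.005, -3.071]
wrist_force: [-0.3, 0.1, -2.6]
finger_gap: 29.3
finger_force: 25.0
```

Call:
jog_arm(
  series=[
    [-0.05,-0.1,0,0,0,0,1],
    [-0.14,-0.3,0,0,0,-0.01,1],
    [-0.14,-0.5,0,0,0,-0.02,1],
    [-0.14,-0.7,0,0,0,-0.03,1],
    [-0.14,-0.9,0,0,0,-0.04,1],
    [-0.14,-0.99,0,0,0,-0.049,1],
    [-0.14,-0.99,0,0,0,-0.049,1],
  ],
)

```text
clock: 6.18
eef_pos: [556.1, 82.9, 116.4]
eef_rot: [-3.141, -0.002, 3.132]
wrist_force: [0.7, -0.1, -3.0]
finger_gap: 29.7
finger_force: 25.0
```

Call:
jog_arm(
  series=[
    [0,-0.1,0,0,0,0,1],
    [0,-0.3,0,0,0,0,1],
    [0,-0.5,0,0,0,0,1],
    [0,-0.7,0,0,0,0,1],
    [0,-0.9,0,0,0,0,1],
    [0,-0.99,0,0,0,0,1],
    [0,-0.99,0,0,0,0,1],
    [0,-0.99,0,0,0,0,1],
  ],
)

```text
clock: 6.85
eef_pos: [556.5, -33.6, 117.1]
eef_rot: [3.141, -0.0, 3.135]
wrist_force: [0.1, 1.2, -3.2]
finger_gap: 29.7
finger_force: 25.0
```

Run:
```python
from h import *
c,st=snap('wrist','w2'); print(st['clock'],st['eef_pos'],st['eef_rot'],st['wrist_force'],st['finger_gap'])
np.savez('w2.npz',**{k:v for k,v in c.items()},pos=st['eef_pos'],rot=st['eef_rot'])
for X in ([-77,-55],[-77,55],[77,55],[77,-55],[-66,44],[-66,-44],[-46,0]): print(X,proj(c,[553.1+X[0],-34.4+X[1],16],st).round(1))
```

```text
6.85 [556.50849183 -33.61042431 117.11558341] [ 3.14126560e+00 -4.73217717e-04  3.13536270e+00] [ 0.11044539  1.18576245 -3.15246038] 29.71605153454235
[-77, -55] [203.8 117.4]
[-77, 55] [348.3 116.6]
[77, 55] [338.8 296.7]
[77, -55] [215.  297.3]
[-66, 44] [333.4 131.3]
[-66, -44] [218.8 131.9]
[-46, 0] [276.2 157.5]
```

View pics/w2.png

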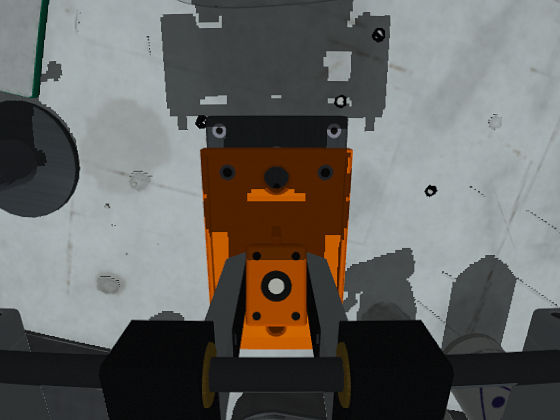

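The picture shows the fixture's front screws at (219,131) and (333.5,131), exactly where the estimate predicted. The plate's corner holes are at (227,172) and (325,172) and its big hole at (276,177). Next I'll work out the plate's offset in the hand.

Run:
```python
from h import *
c=dict(np.load('w2.npz'));c.pop('R',None);st={'eef_pos':c['pos'],'eef_rot':c['rot']};c={k:(v.item() if v.ndim==0 else v) for k,v in c.items()}
g=cv2.cvtColor(c['frame'],cv2.COLOR_RGB2GRAY)
def cen(x,y,r,dark=True):
    p=g[y-r:y+r+1,x-r:x+r+1].astype(float);w=np.clip((np.median(p)-p) if dark else (p-np.median(p)),0,None);w[w<.4*w.max()]=0
    yy,xx=np.mgrid[-r:r+1,-r:r+1];return x+(w*xx).sum()/w.sum(),y+(w*yy).sum()/w.sum()
A=[]
for x,y in((227,172),(325,172)):
    q=cen(x,y,10);P=onz(c,q,105.7,st);A.append(P);print('plate hole',np.round(q,1),P.round(1))
A=np.array(A);d=A[1]-A[0];yaw=np.arctan2(-d[0],d[1]);u=np.array([np.cos(yaw),np.sin(yaw)])
print('span',np.linalg.norm(d[:2]),'yaw',np.degrees(yaw),'ctr',A.mean(0)[:2]+50.05*u)
print('bighole@top',onz(c,(276,177),105.7,st).round(1),'mark',onz(c,(276,287),137.7,st).round(1))
for x,y in((219,131),(333,131)): 
    q=cen(x,y,7,False);print('screw',np.round(q,1),onz(c,q,16,st).round(1))
```

```text
plate hole [226.9 172. ] [503.  -60.6 105.7]
plate hole [324.9 172.1] [503.4  -8.6 105.7]
span 51.99359169504069 yaw -0.36770001308659733 ctr [553.2547114  -34.91108292]
bighole@top [505.9 -34.6 105.7] mark [553.8 -34.8 137.7]
screw [218.8 132. ] [487.2 -78.5  16. ]
screw [333.5 133.3] [488.6   9.8  16. ]
```

The plate is aligned over the fixture to within about 0.5 mm and 0.3°. I'll lower it slowly.

Call:
jog_arm(
  series=[
    [0,0,-0.15,0,0,0,1],
    [0,0,-0.3,0,0,0,1],
    [0,0,-0.42,0,0,0,1],
    [0,0,-0.46,0,0,0,1],
    [0,0,-0.5,0,0,0,1],
    [0,0,-0.53,0,0,0,1],
    [0,0,-0.56,0,0,0,1],
    [0,0,-0.56,0,0,0,1],
  ],
)

```text
clock: 7.57
eef_pos: [556.4, -33.7, 50.1]
eef_rot: [3.141, -0.0, 3.136]
wrist_force: [-0.6, 1.5, -2.7]
finger_gap: 30.1
finger_force: 25.0
```

Call:
jog_arm(
  series=[
    [0,0,-0.03,0,0,0,1],
    [0,0,-0.06,0,0,0,1],
    [0,0,-0.08,0,0,0,1],
    [0,0,-0.095,0,0,0,1],
    [0,0,-0.1,0,0,0,1],
    [0,0,-0.1,0,0,0,1],
    [0,0,-0.1,0,0,0,1],
  ],
)

```text
clock: 8.15
eef_pos: [556.4, -33.9, 38.1]
eef_rot: [3.141, -0.0, 3.136]
wrist_force: [-3.4, 3.0, -2.3]
finger_gap: 29.8
finger_force: 25.0
```

Call:
jog_arm(
  series=[
    [0,0,-0.008,0,0,0,1],
    [0,0,-0.012,0,0,0,1],
    [0,0,-0.012,0,0,0,1],
    [0,0,-0.012,0,0,0,1],
  ],
)

```text
clock: 8.48
eef_pos: [556.4, -33.9, 37.3]
eef_rot: [3.141, -0.0, 3.136]
wrist_force: [-9.2, 3.7, 7.0]
finger_gap: 30.1
finger_force: 25.0
```

The plate rests on the fixture: fz went from −3 to +7 N at the expected height of 37.3 mm. Time to release.

Call:
jog_arm(
  series=[
    [0,0,0,0,0,0,0.6],
    [0,0,0,0,0,0,0.5],
    [0,0,0,0,0,0,0.3],
    [0,0,0,0,0,0,0],
    [0,0,0,0,0,0,0],
    [0,0,0,0,0,0,0],
    [0,0,0,0,0,0,0],
    [0,0,0,0,0,0,0],
  ],
)

```text
clock: 9.15
eef_pos: [557.3, -34.1, 37.6]
eef_rot: [-3.141, 0.002, 3.136]
wrist_force: [-0.4, -0.3, 0.5]
finger_gap: 79.5
finger_force: 0.0
```

Call:
jog_arm(
  series=[
    [0,0,0.1,0,0,0,0],
    [0,0,0.3,0,0,0,0],
    [0,0,0.6,0,0,0,0],
    [0,0,0.9,0,0,0,0],
    [0,0,1,0,0,0,0],
    [0,0,1,0,0,0,0],
  ],
)

```text
clock: 9.65
eef_pos: [557.9, -34.1, 161.0]
eef_rot: [-3.141, 0.006, 3.136]
wrist_force: [-0.2, -0.1, -0.2]
finger_gap: 93.8
finger_force: 0.0
```

Call:
jog_arm(
  series=[
    [0,0,0.3,0,0,0,0],
    [0,0,0.6,0,0,0,0],
    [0,-0.3,0.9,0,0,0,0],
    [0,-0.6,0.9,0,0,0,0],
    [0,-0.6,0.9,0,0,0,0],
  ],
)

```text
clock: 10.07
eef_pos: [556.6, -110.7, 266.1]
eef_rot: [-3.14, 0.002, 3.133]
wrist_force: [-0.6, 0.2, -0.2]
finger_gap: 94.0
finger_force: 0.0
```

Run:
```python
from h import *
c,st=snap('wrist','w3'); print(st['clock'],st['eef_pos'],st['eef_rot'],st['joints'])
np.savez('w3.npz',**{k:v for k,v in c.items()},pos=st['eef_pos'],rot=st['eef_rot'])
print(proj(c,[504,-247,90],st),proj(c,[504,-247,174],st))
for x in(-62,62):
  for y in (-40,40): print(proj(c,[553.4+x,-34.7+y,26],st).round(1))
```

```text
10.0667 [ 556.59927529 -110.69892289  266.11584135] [-3.13987989e+00  2.10760260e-03  3.13265785e+00] [-2.60334576e-01  3.03962304e-01  1.39372808e+00 -1.14419753e-03
  1.44143494e+00 -1.82204809e+00]
[140.81234142 145.90275353] [100.32571094 157.03560228]
[308.2 127.6]
[377.  127.6]
[306.4 229.1]
[369.8 228.7]
```

View pics/w3.png

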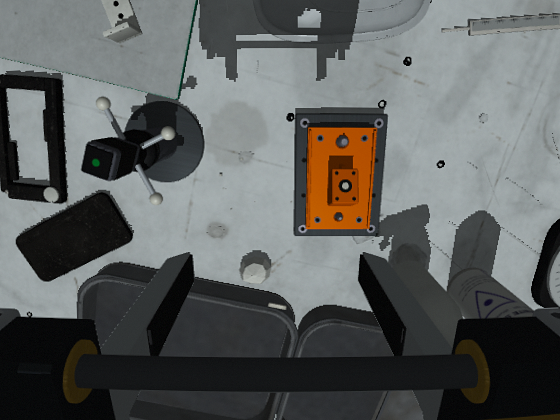

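The plate sits on the fixture with its outline where predicted. The probe's top with its green dot is at (96,162), its balls are at (103,104), (168,133), (155,199) and (51,194), and the dock base is near (164,142).

Run:
```python
from h import *
c=dict(np.load('w3.npz'));c.pop('R',None);st={'eef_pos':c['pos'],'eef_rot':c['rot']};c={k:(v.item() if v.ndim==0 else v) for k,v in c.items()}
f=c['frame'];hsv=cv2.cvtColor(f,cv2.COLOR_RGB2HSV)
gm=cv2.inRange(hsv,(45,120,60),(85,255,255))[140:185,75:120];y,x=np.nonzero(gm);q=(x.mean()+75,y.mean()+140)
print('led',q,onz(c,q,174,st))
B=[(103,104),(168,133),(155,199),(51,194)]
for z in(101,108,115):
    P=np.array([onz(c,b,z,st)[:2] for b in B]);print(z,P.round(1).tolist(),'mean',P.mean(0).round(1),'diag',np.linalg.norm(P[0]-P[2]),np.linalg.norm(P[1]-P[3]),np.degrees(np.arctan2(*(P[0]-P[2])[::-1])),np.degrees(np.arctan2(*(P[1]-P[3])[::-1])))
d=lambda a,b,p,q:0
P=[onz(c,p,12,st)[:2] for p in((203,142),(165,102),(167,182))];(x0,y0),r=cv2.minEnclosingCircle(np.array(P,np.float32));print('base',x0,y0,r)
t,_=snap('top','t3')
gh=cv2.cvtColor(t['frame'],cv2.COLOR_RGB2HSV);gm=cv2.inRange(gh,(45,100,50),(85,255,255))[225:250,400:430];y,x=np.nonzero(gm);print('top led',onz(t,(x.mean()+400,y.mean()+225),174))
a=cv2.resize(cv2.cvtColor(f,4)[90:215,35:215],None,fx=4.4,fy=4.4,interpolation=2);cv2.imwrite('pics/crop3.png',a)
```

```text
led (np.float64(95.29268292682927), np.float64(162.21951219512195)) [ 507.91593355 -251.64173275  174.        ]
101 [[462.9, -275.2], [491.3, -214.8], [556.1, -234.2], [549.6, -343.6]] mean [ 515. -267.] diag 101.81150383251406 141.32142101407115 -156.2667383662431 114.37684391318223
108 [[463.1, -271.8], [490.9, -212.7], [554.3, -231.6], [548.0, -338.7]] mean [ 514.1 -263.7] diag 99.68941047770802 138.37580841493846 -156.26673836624312 114.37684391318221
115 [[463.3, -268.3], [490.4, -210.5], [552.6, -229.1], [546.3, -333.9]] mean [ 513.2 -260.4] diag 97.56731712290208 135.43019581580586 -156.26673836624312 114.37684391318224
base 508.4640197753906 -246.04705810546875 48.2441520690918
top led [nan nan nan]<stdin>:12: RuntimeWarning: Mean of empty slice.
  ret = ret.dtype.type(ret / rcount)
```

View pics/crop3.png

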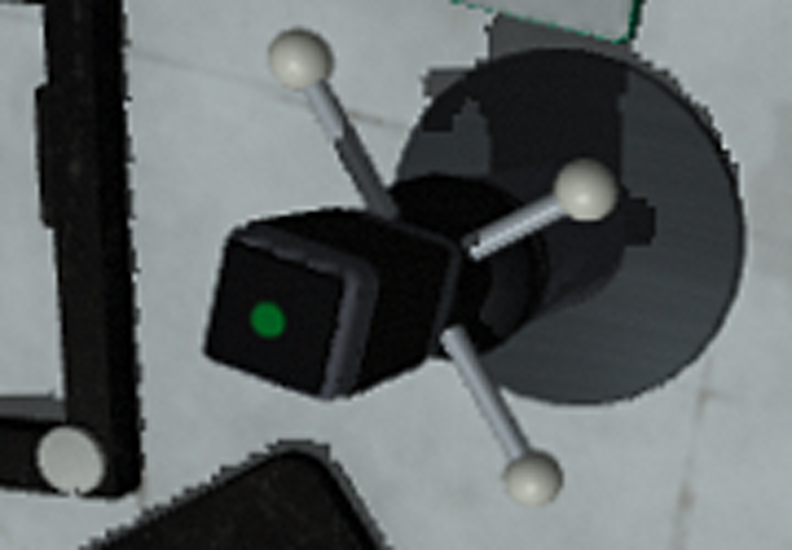

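One of those spots, (51,194), was not a ball; the fourth ball is hidden behind the handle. The rest agree: probe axis near (508,−247), with the grip faces facing −21° and 69°. I'll move above it and look again from there.

Call:
jog_arm(
  series=[
    [-0.2,-0.3,0,0,0,-0.06,0],
    [-0.4,-0.7,0,0,0,-0.12,0],
    [-0.4,-1,0,0,0,-0.18,0],
    [-0.4,-1,0,0,0,-0.228,0],
    [-0.4,-1,0,0,0,-0.228,0],
    [-0.4,-1,0,0,0,-0.228,0],
  ],
)

```text
clock: 10.67
eef_pos: [508.5, -225.0, 263.7]
eef_rot: [3.141, -0.002, 2.78]
wrist_force: [0.1, 0.3, 0.6]
finger_gap: 94.0
finger_force: 0.0
```

Call:
jog_arm(
  series=[
    [0,-0.14,-0.2,0,0,0,0],
    [0,-0.14,-0.2,0,0,0,0],
    [0,-0.14,-0.2,0,0,0,0],
    [0,-0.14,-0.2,0,0,0,0],
  ],
)

```text
clock: 11.0
eef_pos: [509.0, -241.4, 241.3]
eef_rot: [3.141, -0.0, 2.78]
wrist_force: [0.1, 0.2, -0.4]
finger_gap: 94.0
finger_force: 0.0
```

Run:
```python
from h import *
c,st=snap('wrist','w4'); print(st['clock'],st['eef_pos'],st['eef_rot'])
np.savez('w4.npz',**{k:v for k,v in c.items()},pos=st['eef_pos'],rot=st['eef_rot'])
print(proj(c,[508,-247,12],st),proj(c,[508,-247,174],st))
```

```text
11.0 [ 508.99611542 -241.4122442   241.25791974] [ 3.14137343e+00 -8.16878768e-05  2.77995712e+00]
[271.98586674 185.97636534] [269.56646542 232.37994069]
```

View pics/w4.png

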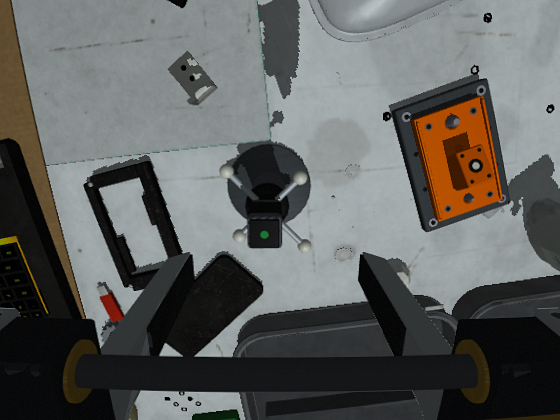

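The square grip is now aligned with the image axes, with its top centre near (265,232) and dock base centre near (270,186). The balls are at (226,171), (300,177), (239,238) and (305,244).

Run:
```python
from h import *
c=dict(np.load('w4.npz'));c.pop('R',None);st={'eef_pos':c['pos'],'eef_rot':c['rot']};c={k:(v.item() if v.ndim==0 else v) for k,v in c.items()}
g=cv2.cvtColor(c['frame'],cv2.COLOR_RGB2GRAY)
m=((g<45)*255).astype(np.uint8)[215:255,240:290];y,x=np.nonzero(m[5:30]);print('handle cols',x.min()+240,x.max()+240)
print((m[18]>0).astype(int).tolist());print((m[:,25]>0).astype(int).tolist())
hsv=cv2.cvtColor(c['frame'],cv2.COLOR_RGB2HSV);gm=cv2.inRange(hsv,(45,120,60),(85,255,255))[215:255,240:290];y,x=np.nonzero(gm);q=(x.mean()+240,y.mean()+215);print('led',q,onz(c,q,174,st))
print('top ctr',onz(c,(265,231.5),174,st),onz(c,(265,231.5),172,st))
for z in(104,108,112):
    P=np.array([onz(c,b,z,st)[:2] for b in((226.5,171),(300.5,177),(305.5,244),(239.5,238))]);print(z,P.round(1).tolist(),P.mean(0),np.linalg.norm(P[0]-P[2]),np.linalg.norm(P[1]-P[3]))
    for a in(P[2]-P[0],P[3]-P[1]): print(np.degrees(np.arctan2(a[1],a[0])))
cv2.imwrite('pics/crop4.png',cv2.resize(cv2.cvtColor(c['frame'],4)[130:260,200:340],None,fx=4.6,fy=4.6,interpolation=2))
```

```text
handle cols 248 282
[0, 0, 0, 0, 0, 0, 0, 0, 0, 1, 1, 1, 1, 1, 1, 1, 1, 1, 1, 1, 0, 0, 0, 0, 0, 0, 0, 0, 0, 1, 1, 1, 1, 1, 1, 1, 1, 1, 1, 0, 0, 1, 0, 0, 0, 0, 0, 0, 0, 0]
[1, 1, 0, 0, 1, 1, 1, 1, 1, 1, 1, 1, 1, 1, 1, 1, 0, 0, 0, 0, 0, 0, 0, 0, 1, 1, 1, 1, 1, 1, 1, 1, 1, 0, 0, 0, 0, 0, 0, 0]
led (np.float64(263.94545454545454), np.float64(234.27272727272728)) [ 507.92252818 -251.36462465  174.        ]
top ctr [ 506.19303365 -249.86847492  174.        ] [ 506.83281402 -250.18100814  172.        ]
104 [[462.9, -272.4], [491.4, -212.2], [554.0, -229.2], [526.2, -285.8]] [ 508.60437971 -249.90081277] 100.81983992546127 81.42624570658425
25.32080567066468
-64.73863374199026
108 [[462.4, -271.6], [490.6, -212.2], [552.4, -229.0], [524.9, -284.9]] [ 507.58417138 -249.41731015] 99.51120110628989 80.369335220416
25.3208056706647
-64.73863374199028
112 [[462.0, -270.8], [489.8, -212.2], [550.8, -228.8], [523.7, -283.9]] [ 506.56396305 -248.93380752] 98.20256228711855 79.31242473424784
25.32080567066469
-64.73863374199024
```

View pics/crop4.png

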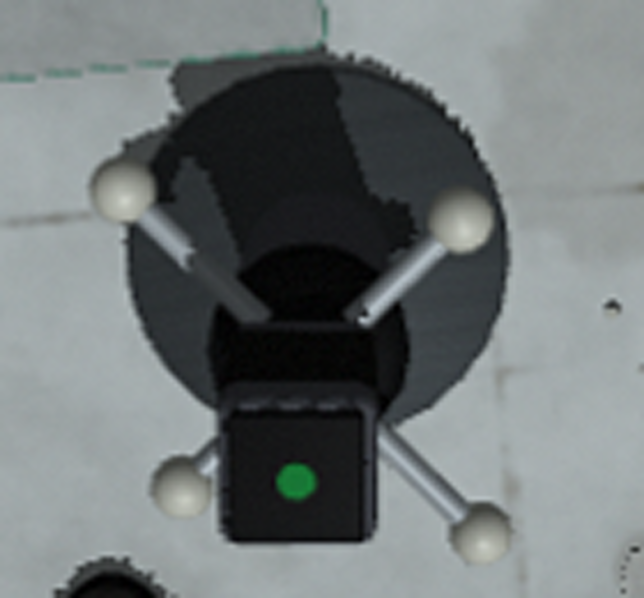

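The probe stands upright with its axis near (507,−250) and its faces at about 70°. I'll descend on it and grip.

Call:
jog_arm(
  series=[
    [-0.018,-0.07,0,0,0,0.011,0],
    [-0.018,-0.07,-0.15,0,0,0.011,0],
    [-0.018,-0.07,-0.35,0,0,0.011,0],
    [-0.018,-0.07,-0.6,0,0,0.011,0],
    [-0.018,-0.07,-0.8,0,0,0.011,0],
    [-0.018,-0.07,-0.87,0,0,0.011,0],
    [-0.018,-0.07,-0.87,0,0,0.011,0],
    [-0.018,-0.07,-0.87,0,0,0.011,0.4],
  ],
)

```text
clock: 11.72
eef_pos: [507.0, -251.1, 137.8]
eef_rot: [-3.141, 0.001, 2.795]
wrist_force: [0.6, -0.1, 0.5]
finger_gap: 90.3
finger_force: 0.0
```

Call:
jog_arm(
  series=[
    [0,0,0,0,0,0,0.7],
    [0,0,0,0,0,0,1],
    [0,0,0,0,0,0,1],
    [0,0,0,0,0,0,1],
    [0,0,0,0,0,0,1],
    [0,0,0,0,0,0,1],
    [0,0,0,0,0,0,1],
    [0,0,0,0,0,0,1],
  ],
  grip_force=30,
)

```text
clock: 12.38
eef_pos: [506.4, -251.2, 136.4]
eef_rot: [-3.142, -0.0, 2.795]
wrist_force: [-0.3, 0.1, -0.6]
finger_gap: 37.4
finger_force: 0.0
```

Call:
jog_arm(
  series=[
    [0,0,0,0,0,0,1],
    [0,0,0,0,0,0,1],
    [0,0,0,0,0,0,1],
    [0,0,0,0,0,0,1],
  ],
)

```text
clock: 12.72
eef_pos: [506.4, -251.1, 136.3]
eef_rot: [3.142, -0.0, 2.795]
wrist_force: [0.4, 0.5, -1.0]
finger_gap: 26.0
finger_force: 30.0
```

Call:
jog_arm(
  series=[
    [0,0,0.1,0,0,0,1],
    [0,0,0.25,0,0,0,1],
    [0,0,0.4,0,0,0,1],
    [0,0,0.55,0,0,0,1],
    [0,0,0.7,0,0,0,1],
    [0,0,0.85,0,0,0,1],
    [0,0,0.95,0,0,0,1],
    [0,0,0.95,0,0,0,1],
  ],
  grip_force=40,
)

```text
clock: 13.38
eef_pos: [507.0, -251.5, 253.8]
eef_rot: [-3.141, 0.004, 2.795]
wrist_force: [-0.3, -0.4, -2.1]
finger_gap: 26.0
finger_force: 40.0
```

Call:
jog_arm(
  series=[
    [0,0,0.15,0,0,0,1],
    [0,0,0.3,0,0,0,1],
    [0,0,0.4,0,0,0,1],
    [0,0,0.4,0,0,0,1],
    [0,0,0.4,0,0,0,1],
  ],
)

```text
clock: 13.8
eef_pos: [506.3, -251.2, 297.9]
eef_rot: [-3.142, -0.0, 2.795]
wrist_force: [-0.2, -1.1, -2.7]
finger_gap: 25.4
finger_force: 40.0
```

The probe is out. Next I'll carry it over the plate, tilt it −20° about y to match the seat normal, and refine the target position.

Call:
jog_arm(
  series=[
    [-0.01,0.15,0,0,-0.03,0,1],
    [-0.01,0.35,0,0,-0.06,0,1],
    [-0.01,0.55,0,0,-0.09,0,1],
    [-0.01,0.75,0,0,-0.12,0,1],
    [-0.01,0.9,0,0,-0.12,0,1],
    [-0.01,0.9,0,0,-0.12,0,1],
  ],
)

```text
clock: 14.3
eef_pos: [504.5, -140.6, 297.3]
eef_rot: [3.076, 0.176, 2.791]
wrist_force: [-0.1, 0.4, -2.2]
finger_gap: 25.7
finger_force: 40.0
```

Call:
jog_arm(
  series=[
    [-0.015,0.15,0,0,-0.03,0,1],
    [-0.015,0.35,0,0,-0.06,0,1],
    [-0.015,0.55,0,0,-0.09,0,1],
    [-0.015,0.75,0,0,-0.102,0,1],
    [-0.015,0.9,0,0,-0.102,0,1],
    [-0.015,0.9,0,0,-0.102,0,1],
    [-0.015,0.9,0,0,-0.102,0,1],
  ],
)

```text
clock: 14.88
eef_pos: [503.2, -34.9, 297.4]
eef_rot: [3.019, 0.326, 2.776]
wrist_force: [0.5, -0.6, -1.4]
finger_gap: 25.9
finger_force: 40.0
```

Run:
```python
from h import *
for f,p in(('w3',(345,186)),('w4',(476,166))):
    c=dict(np.load(f+'.npz'));c.pop('R',None);st={'eef_pos':c['pos'],'eef_rot':c['rot']};c={k:(v.item() if v.ndim==0 else v) for k,v in c.items()}
    x,y=p;h=cv2.cvtColor(c['frame'],cv2.COLOR_RGB2HSV)[y-4:y+5,x-4:x+5];w=((h[...,1]<70)&(h[...,2]>130)).astype(float);yy,xx=np.mgrid[-4:5,-4:5]
    q=(x+(w*xx).sum()/w.sum(),y+(w*yy).sum()/w.sum());print(f,q,w.sum(),onz(c,q,58,st).round(1))
st=manip.read_state();Rt=Ro.from_euler('xyz',st['eef_rot']).as_matrix();print(st['eef_pos'],'toolz',Rt[:,2].round(4),'tip',st['eef_pos']+116.3*Rt[:,2],st['joints'].round(2))
c,st=snap('wrist','w5')
```

```text
w3 (np.float64(344.8), np.float64(185.33333333333334)) 30.0 [552.8 -35.5  58. ]
w4 (np.float64(475.4516129032258), np.float64(165.41935483870967)) 31.0 [553.  -35.3  58. ]
[503.20192217 -34.91339134 297.41403546] toolz [ 3.401e-01  4.000e-04 -9.404e-01] tip [542.75268948 -34.86927537 188.04573631] [-0.17 -0.06  1.76  0.07  1.1  -1.42]
```

The target comes out at (553.1,−35.2,58) from two views, matching the plate pose. I'll lower to a 20 mm standoff and look.

Call:
jog_arm(
  series=[
    [0.03,0,-0.15,0,0,0,1],
    [0.03,0,-0.35,0,0,0,1],
    [0.03,0,-0.55,0,0,0,1],
    [0.03,0,-0.75,0,0,0,1],
    [0.03,0,-0.88,0,0,0,1],
    [0.03,0,-0.927,0,0,0,1],
    [0.03,0,-0.927,0,0,0,1],
    [0.03,0,-0.927,0,0,0,1],
  ],
)

```text
clock: 15.6
eef_pos: [507.3, -35.8, 187.7]
eef_rot: [3.019, 0.327, 2.774]
wrist_force: [-0.4, -0.5, -2.3]
finger_gap: 25.8
finger_force: 40.0
```

Run:
```python
from h import *
T=[]
w,st=snap('wrist','w6');s,_=snap('scene','s6');t,_=snap('top','t6')
Rt=Ro.from_euler('xyz',st['eef_rot']).as_matrix();tip=st['eef_pos']+116.3*Rt[:,2];print(st['eef_pos'],Rt[:,2].round(4),'tip',tip.round(1),st['wrist_force'])
M=np.array([553.1,-35.2,58])
o=np.zeros((600,800,3),np.uint8)
for i,(n,c) in enumerate((('w',w),('s',s),('t',t))):
    p=proj(c,tip,st);m=proj(c,M,st);ctr=((p+m)/2).astype(int);k=3 if n=='w' else 6;h=300//(2*k);hw=400//(2*k)
    x0,y0=np.clip(ctr-[hw,h],0,None);cr=cv2.cvtColor(c['frame'],4)[y0:y0+2*h,x0:x0+2*hw];cr=cv2.resize(cr,None,fx=k,fy=k,interpolation=2)
    print(n,'tip',p.round(1),'mark',m.round(1),'origin',x0,y0,'k',k,'at',(i%2*400,i//2*300))
    o[i//2*300:i//2*300+cr.shape[0],i%2*400:i%2*400+cr.shape[1]]=cr
cv2.imwrite('pics/cmp6.png',o)
```

```text
[507.32314789 -35.82214625 187.7104994 ] [ 3.419e-01 -4.000e-04 -9.397e-01] tip [547.1 -35.9  78.4] [-0.39018132 -0.52239854 -2.31030466]
w tip [277.  212.3] mark [277.1 204.3] origin 211 158 k 3 at (0, 0)
s tip [304.2 224.4] mark [302.  229.9] origin 270 202 k 6 at (400, 0)
t tip [305.3 222.3] mark [304.6 221. ] origin 271 196 k 6 at (0, 300)
```

View pics/cmp6.png

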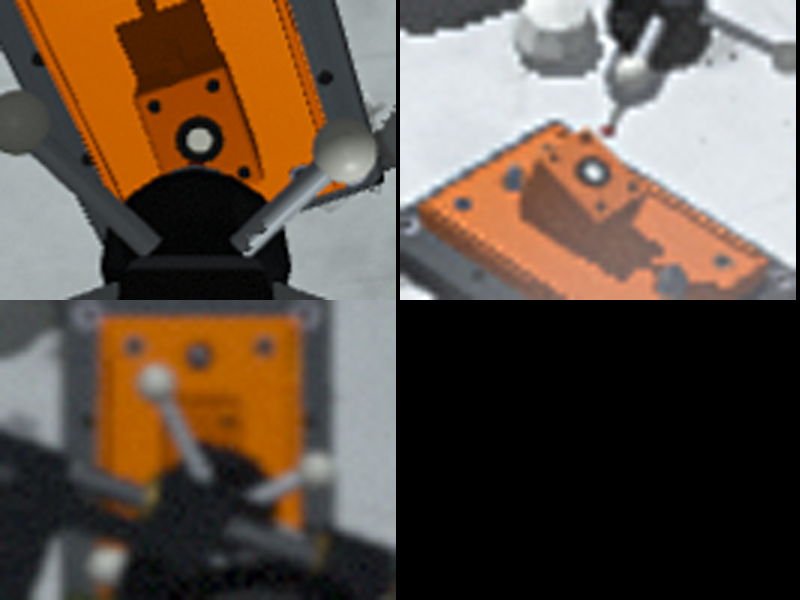

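In the wrist picture the target is at (277.3,204.7) and was predicted at (277.1,204.3). In the scene picture the red ball is at (304.7,223.7) and the target at (302.3,230.7), both within about 0.7 px of prediction. I'll approach to about 2 mm off the seat.

Call:
jog_arm(
  series=[
    [0,0.006,-0.04,0,0,0,1],
    [0.015,0.006,-0.075,0,0,0,1],
    [0.03,0.006,-0.115,0,0,0,1],
    [0.043,0.006,-0.153,0,0,0,1],
    [0.043,0.006,-0.153,0,0,0,1],
    [0.043,0.006,-0.153,0,0,0,1],
    [0.043,0.006,-0.153,0,0,0,1],
  ],
)

```text
clock: 16.33
eef_pos: [512.2, -34.4, 168.8]
eef_rot: [3.019, 0.327, 2.775]
wrist_force: [0.0, 0.2, -2.3]
finger_gap: 26.1
finger_force: 40.0
```

```bash
cat > f.py <<'E'
from h import *
F=[];P=[];M=np.array([553.1,-35.2,58]);n=np.array([-.342,0,.94])
for i in range(6):
    st=manip.read_state();F.append(st['wrist_force']);P.append(st['eef_pos']);manip.camera('top')
Rt=Ro.from_euler('xyz',st['eef_rot']).as_matrix();tip=np.mean(P,0)+116.3*Rt[:,2];d=tip-M
F=np.array(F);print(st['clock'],np.mean(P,0).round(2),Rt[:,2].round(3),'tip-M',d.round(2),'along n',(d@n).round(2),'lat x',(d@[.94,0,.342]).round(2),'F',F.mean(0).round(2),'Fn',(F@n).mean().round(2),'std',(F@n).std().round(2),st['finger_gap'])
E
python3 f.py
```

```text
16.5833 [512.21 -34.46 168.97] [ 0.342 -0.    -0.94 ] tip-M [-1.11  0.73  1.68] along n 1.96 lat x -0.47 F [ 0.12 -0.07 -2.12] Fn -2.04 std 0.41 26.21751600878008
```

Call:
jog_arm(
  series=[
    [0.004,-0.005,-0.012,0,0,0,1],
    [0.009,-0.005,-0.024,0,0,0,1],
    [0.009,-0.005,-0.024,0,0,0,1],
    [0.009,-0.005,-0.024,0,0,0,1],
  ],
)

```text
clock: 16.97
eef_pos: [513.3, -35.1, 166.0]
eef_rot: [3.019, 0.327, 2.774]
wrist_force: [-0.7, -0.7, -0.5]
finger_gap: 25.7
finger_force: 40.0
```

```bash
python3 f.py
```

```text
17.2167 [513.3  -35.09 166.01] [ 0.342 -0.    -0.94 ] tip-M [-0.04  0.1  -1.28] along n -1.19 lat x -0.48 F [-0.38 -0.66 -0.7 ] Fn -0.53 std 0.45 26.117316027459342
```

The contact force of 1.5 N fits the predicted 1.2 mm push-in. I'll go 2.8 mm further.

Call:
jog_arm(
  series=[
    [0.003,0,-0.008,0,0,0,1],
    [0.006,0,-0.016,0,0,0,1],
    [0.008,0,-0.022,0,0,0,1],
    [0.008,0,-0.022,0,0,0,1],
    [0.008,0,-0.022,0,0,0,1],
  ],
)

```text
clock: 17.68
eef_pos: [514.3, -35.1, 163.3]
eef_rot: [3.019, 0.327, 2.774]
wrist_force: [-0.5, -0.8, -0.5]
finger_gap: 26.0
finger_force: 40.0
```

```bash
python3 f.py; python3 f.py
python3 - <<'E'
from h import *
w,st=snap('wrist','w7');s,_=snap('scene','s7')
a=cv2.resize(cv2.cvtColor(w['frame'],4)[130:270,180:370],(400,295),interpolation=2);b=cv2.resize(cv2.cvtColor(s['frame'],4)[195:255,260:340],None,fx=5,fy=5,interpolation=2)
o=np.zeros((300,800,3),np.uint8);o[:295,:400]=a;o[:300,400:]=b;cv2.imwrite('pics/cmp7.png',o)
E
```

```text
17.9333 [514.23 -35.08 163.34] [ 0.342 -0.    -0.94 ] tip-M [ 0.88  0.12 -3.96] along n -4.02 lat x -0.53 F [-0.15 -0.32  0.53] Fn 0.55 std 0.46 25.678882755396767
18.2333 [514.23 -35.07 163.33] [ 0.342 -0.    -0.94 ] tip-M [ 0.87  0.12 -3.96] along n -4.03 lat x -0.53 F [-0.   -0.29  0.23] Fn 0.22 std 0.35 25.952637864936257
```

View pics/cmp7.png

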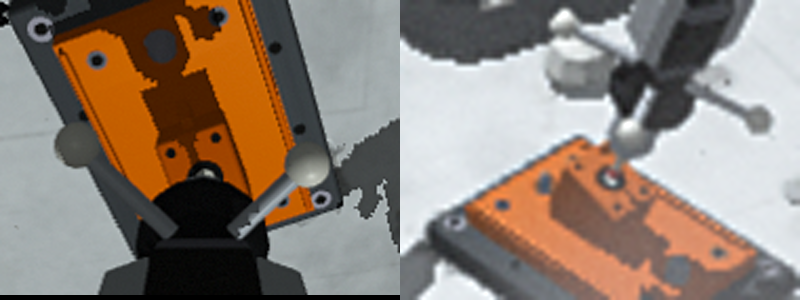

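The tip (red, at about (610,175) in the picture) sits on the white centre. The force rose by about 2.4 N, which corresponds to half of the stylus travel. I'm handing it in.

```bash
python3 -c "
from cell import manip
print(manip.sign_off())"
```

```text
the job is handed in; nothing more can be done
None
```

The job is handed in; I got no verdict back. The backplate is flush on both pins and released, and the probe is held square on the target's white centre with the stylus in about 4 mm (about 2.4 N).

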